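# Snap the denture pot's sprung plate home with the press

## Task

Take the blue-handled flat press from its cork mat and use it, not your fingers, to push the sprung steel plate in the grey denture pot squarely down, past the three orange catches, until you feel it bottom out level and firm (about 18 N, never over 25 N); it then stays held under the catches. Then stand the press upright on its cork mat again and let go, leaving the other things on the stool as they are.

Things in the scene. Friction and masses are not known exactly. Their poses are not given: they have to be found in the camera images.
- tamper: The flat press, 200 g, standing upright on the cork mat: steel disc foot 54 mm across, 14 mm thick; neck 20 mm across up to 32 mm; square blue plastic handle 22 x 22 mm, edges slightly rounded, from 30 to 110 mm above the flat underside. Origin: centre of the flat underside; z up along the handle; x and y square to the handle's flats.
- rest: The press's round cork mat, 90 mm diameter, 6 mm thick, fixed on the stool. Origin: centre of its underside (on the stool top), z up; its upper face is 6 mm above the origin.
- pot: Open grey denture pot without its lid, fixed on the stool: outer radius 45 mm, 66 mm tall, inner radius about 40 mm. Orange tabs outside the wall, up to 57 mm from the axis and below the rim, mark the three catches. Origin: centre of its underside on the stool top; z up.
- plate: Loose steel plate in the pot, 76 mm across, 6 mm thick, 70 g, small dark holes, lying level on three spring pins, 2 mm side play. Origin: centre of its underside, z up. Springs push up with 2 N at first, 4 N when 10 mm and 9 N when 30 mm down. Catches drag on its edge (2 to 6 N in all), then snap over it 18.5 mm down. Deeper down it lands on firm rubber-tipped stops (12 N/mm).
- seat: White insert in the pot, coaxial with it, 28 mm above the pot's underside, carrying pins and catches. Origin on the axis, z up; the plate's underside starts 20.5 mm above it. Separate stops, hidden under the plate, end the plate's travel: their tops lie anywhere from level with this origin to 10 mm below it (20.5 to 30.5 mm of travel), different in each pot, so find them by feel.
- cup: Bystander: open stainless steel cup, 68 mm across, 75 mm tall, loose. Origin: centre of its underside.
- dispenser: Bystander: round white pill dispenser with a blue dial lid, 84 mm across, 36 mm tall, loose. Origin: centre of its underside.
- case: Bystander: closed brown and black reading-glasses case, 155 x 58 x 37 mm, loose, long side along its x. Origin: centre of its underside.
- brush: Bystander: short white denture brush lying on the stool, about 117 mm long along its x, 21 mm tall at the bristles, loose. Origin: middle of its underside.
- stool: Low wooden stool, fixed, 360 x 680 mm, on which everything stands; its top is 60 mm above the work surface. Origin: centre of its foot, on the work surface.
- catch0: One of three like orange sprung catches in the pot wall, 120 degrees apart (origin as the seat's, x points out to this catch). Noses reach in to 33 mm from the axis (6 mm clear of a centred press foot); undersides 8 mm, sloped tops up to 25 mm above the origin. A plate let go rises to lie level under all three, 2 mm above the origin; pressed crooked or too little, it springs back or stays tilted.

How it is judged:
By the outcome, as a careful person would: the job done as asked, in the order asked, and still so for the second after the job is handed in, with the robot touching nothing.
It also fails if it takes over 64 s, if anything falls off the work surface, if the arm or the gripper's body presses on something with over 40 N, if the wrist force passes 120 N, or if a joint passes its speed limit or range.

## Robot

A 6-joint arm with a two-finger parallel gripper is mounted at the origin on the work surface. World frame = base frame: x ahead of the robot, y to its left, z up, the work surface at z = 0. Lengths are in m, angles in rad, forces in N, time in s.
With the tool pointing down it reaches from about 0.3 to 0.775 m from the base axis. Payload 14.6 kg.
Tool frame: the origin (TCP) lies midway between the tips of the shut fingers; the grasp point (between the pads) lies 19 mm behind it; z points along the fingers, y is the line along which they close (so a half turn about z gives the same grasp; the last joint's range is limited). The gripper opens to 94 mm and grips with 3 to 60 N. Pads are 16 mm wide; open, the fingers measure 119 mm over their backs; the gripper's body (75 mm by 177 mm) begins 78 mm behind the grasp point.
Start: joints at [-1.374, 0.3, 1.521, -0, 1.321, -0.067], TCP at [0.143, -0.531, 0.205] pointing down, gripper open.
Joint ranges: [-3.03, 3.03], [-0.79, 2.21], [0.23, 2.52], [-1.04, 4.18], [0, 3.07], [-2.55, 2.55]. Speed limits (rad/s): [2.22, 2.22, 2.57, 3.14, 3.14, 3.14].

## Interface

Orientations are given as [roll, pitch, yaw] about the fixed x, y, z axes, in that order (R = Rz(yaw) Ry(pitch) Rx(roll)).
In Python, from station import ctrl gives the robot as it stands. The module is installed in compiled form; this text tells all that it offers.
- The arm moves only by the tool servo_tool, never from a script. Its argument "plan" is a list of rows, each a list of 7 numbers: the opening in per cent of the stroke, from 0 (shut) to 100 (fully open), then the shift along the tool's x, y, z in m, then the turn, a rotation vector about the tool's x, y, z in rad. A call has exactly 8 rows; each row shifts and turns the commanded pose from where the row before left it, along the tool's axes as they then stand; what a row does not reach is not made up. A row lasts 1/8 s, in which the tool goes at most 62.5 mm and 10.7 degrees, less where a joint would pass 70% of its speed; a pose out of reach is approached as far as the arm can. A call with a gripper value outside its range is refused whole. The fingers move at their own pace and stop on an object; "force" is the grip in N (left out, the last holds). Time passes only in rows, so rows that do not move let the fingers close, or fill a call up. It gives the time, the measured TCP pose, the force, the opening and the grip force at its end, in the units of the state.
- ctrl.get_obs(): the state, without advancing time (a new reading comes with each control period).
- ctrl.camera(name): name is "side" or "top"; returns a dict with "pixels" (480x640x3 uint8, red, green, blue), "z_map" (480x640 float32, m along the optical axis (not along the pixel's ray), 0 where there is no reading), "mtx" (3x3 intrinsics, pixels), "pose" (4x4, takes a point from camera to world coordinates). Camera axes: x right, y up, looking along -z (the intrinsics and any distortion apply to the point x, -y, -z); pixel columns grow to the right and rows downward; lengths in m; the calibration is good to about 2 mm. A picture is of the moment at which its call begins.
- ctrl.hand_in(): hands the job in; it is judged then, once.
The state is a dict: "time_s": time; "qpos": joint angles; "joint_vel": joint speeds; "tau": joint torques, N m; "ee_pos": TCP position; "eef_rot": TCP orientation; "force": force on the tool from outside, world axes, zero at the start; "moment": the same for the moment, N m; "grip_width": finger opening in m; "grip_force": force on a finger pad.
Only numpy, scipy, OpenCV 4.12 (cv2) and the standard library are available. Lean on these libraries where they do the work, as an engineer would, in place of code of your own. Each camera call takes 0.05 s, during which the arm holds its last target. There are 200 camera calls.

## Working session

There is one attempt and no reset: what is moved stays moved. The work goes in short steps, Python scripts to look and compute and a tool call to move; the robot and the scene stay as the last step left them, time stands still between calls to the robot, and variables do not carry over. Pictures are saved under pics/ and viewed, at most 10 in all, crops included, and the job is handed in when it is done.

Besides the shell and the picture viewer there is one more tool, called after ">>>" as name(argument=value, ...), one argument or row to a line, values as JSON. servo_tool: Moves the arm, as the interface text tells. Its arguments: {"type":"object","properties":{"plan":{"type":"array","items":{"type":"array","items":{"type":"number"}}},"force":{"type":"number"}},"required":["plan"]}

```bash
mkdir -p pics
cat > h.py <<'E'
import numpy as np, cv2
from station import ctrl
def grab(n):
    c=ctrl.camera(n); np.savez(f'{n}.npz',**c); return c
def pts(c):
    h,w=c['z_map'].shape; u,v=np.meshgrid(np.arange(w),np.arange(h)); K=c['mtx']; z=c['z_map']
    p=np.stack([(u-K[0,2])/K[0,0]*z,-(v-K[1,2])/K[1,1]*z,-z],-1)
    P=p@c['pose'][:3,:3].T+c['pose'][:3,3]; P[z<=0]=np.nan; return P
def ray(c,u,v,h):
    K=c['mtx'];d=c['pose'][:3,:3]@np.array([(u-K[0,2])/K[0,0],-(v-K[1,2])/K[1,1],-1]);o=c['pose'][:3,3]
    return o+d*(h-o[2])/d[2]
E
python3 - <<'E'
from h import *
o=ctrl.get_obs()
for k in o: print(k,np.round(o[k],3))
for n in('top','side'):
    c=grab(n); cv2.imwrite(f'pics/{n}0.png',c['pixels'][:,:,::-1]); print(c.keys(),c['mtx'],c['pose'].round(3))
E
```

```text
time_s 0.0
qpos [-1.374  0.3    1.522 -0.     1.321 -0.067]
joint_vel [-0.001  0.001  0.001 -0.    -0.    -0.001]
tau [-1.0000e-03 -5.3182e+01 -3.5274e+01  7.1000e-02  2.4000e-02 -0.0000e+00]
ee_pos [ 0.143 -0.531  0.205]
eef_rot [-3.14  -0.     0.264]
force [-1.003  0.971  0.103]
moment [-0.003  0.003 -0.005]
grip_force 0.0
grip_width 0.094
dict_keys(['pixels', 'z_map', 'mtx', 'pose']) [[470.4309475    0.         321.73939883]
 [  0.         470.4309475  241.5890898 ]
 [  0.           0.           1.        ]] [[ 0.006  0.987 -0.159  0.432]
 [-1.     0.006  0.001  0.01 ]
 [ 0.002  0.159  0.987  0.858]
 [ 0.     0.     0.     1.   ]]
dict_keys(['pixels', 'z_map', 'mtx', 'pose']) [[529.3788526    0.         316.89553205]
 [  0.         529.3788526  245.70403726]
 [  0.           0.           1.        ]] [[-0.959  0.149 -0.239  0.328]
 [-0.282 -0.491  0.824  0.762]
 [ 0.005  0.858  0.513  0.577]
 [ 0.     0.     0.     1.   ]]
```

View pics/top0.png

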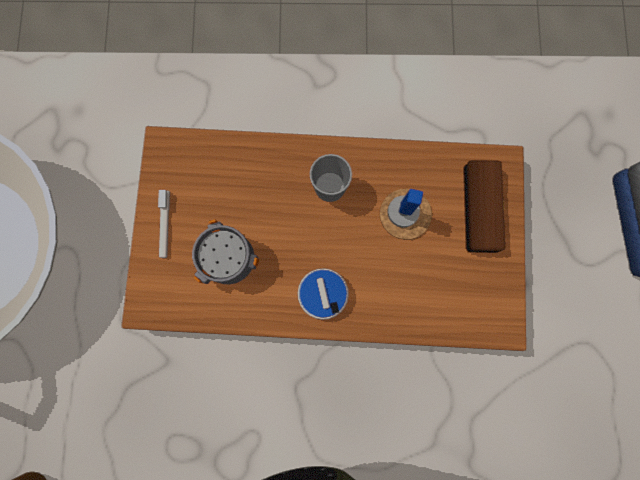

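View pics/side0.png

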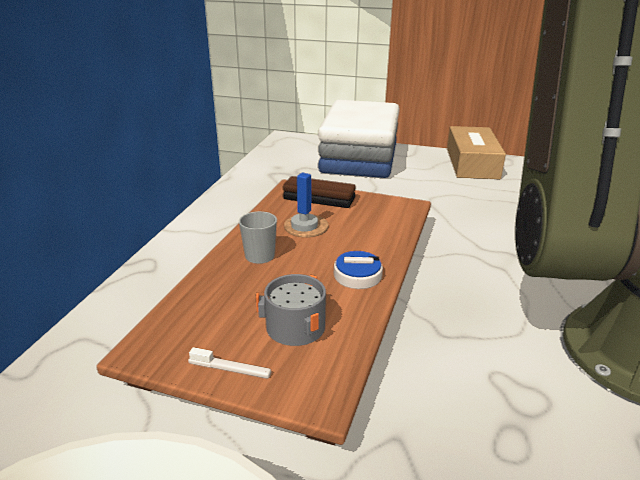

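The top view shows the press (handle top about (414,195), foot (404,212)), the pot (222,253), cup (330,177), dispenser (323,294), case (485,205) and brush (164,224). The side view shows the press at (304,200) and the pot at (295,308), and nothing hides either of them.

```bash
cat > m.py <<'E'
from h import *
cs={n:dict(np.load(n+'.npz')) for n in('top','side')}
def comp(m,roi):
    k=np.zeros_like(m);x0,y0,x1,y1=roi;k[y0:y1,x0:x1]=m[y0:y1,x0:x1];return k
roi={'top':dict(h=(370,170,440,245),pot=(185,215,265,295)),'side':dict(h=(280,165,335,240),pot=(250,265,340,350))}
for n,c in cs.items():
    P=pts(c); hsv=cv2.cvtColor(c['pixels'],cv2.COLOR_RGB2HSV); H,S,V=cv2.split(hsv)
    b=comp(((H>100)&(H<130)&(S>120)).astype(bool),roi[n]['h'])
    q=P[b]; q=q[~np.isnan(q[:,2])]; print(n,'handle zmax',np.percentile(q[:,2],[1,50,95,99]).round(4),len(q))
    t=q[q[:,2]>np.percentile(q[:,2],97)-.006]
    print(' topface ctr',((t.max(0)+t.min(0))/2).round(4),t.mean(0).round(4),'rect',cv2.minAreaRect(t[:,:2].astype(np.float32)*1000))
    f=comp((S<60),roi[n]['h'])&(P[:,:,2]>.072)&(P[:,:,2]<.084)
    q=P[f]; 
    if len(q)>5: print(' foot z',np.median(q[:,2]).round(4),cv2.minEnclosingCircle(q[:,:2].astype(np.float32)*1000),len(q))
    g=comp((P[:,:,2]>.120)&(P[:,:,2]<.131)&(S<90),roi[n]['pot'])
    q=P[g]; print(' rim z',np.percentile(q[:,2],[50,95]).round(4),cv2.minEnclosingCircle(q[:,:2].astype(np.float32)*1000),len(q))
    x0,y0,x1,y1=roi[n]['pot']
    g=comp((P[:,:,2]>.1)&(P[:,:,2]<.12)&(S<60)&(V>130),roi[n]['pot'])
    q=P[g]; print(' plate top z',np.median(q[:,2]).round(4),len(q), cv2.minEnclosingCircle(q[:,:2].astype(np.float32)*1000))
    o=comp((H<18)&(S>170)&(V>120)&(P[:,:,2]>.075),roi[n]['pot']); k,l,st,ce=cv2.connectedComponentsWithStats(o.astype(np.uint8))
    for i in range(1,k):
        if st[i,4]>5: print('  tab',st[i,4],P[l==i].mean(0).round(4))
    cork=(P[:,:,2]>.063)&(P[:,:,2]<.069); cork=comp(cork,roi[n]['h'] if n=='top' else (278,205,335,240))
    q=P[cork]; print(' cork',np.median(q[:,2]).round(4),cv2.minEnclosingCircle(q[:,:2].astype(np.float32)*1000),len(q))
E
python3 m.py
```

```text
top handle zmax [0.1012 0.1703 0.1757 0.1765] 397
 topface ctr [ 0.6116 -0.1284  0.174 ] [ 0.6113 -0.1283  0.1741] rect ((611.7577514648438, -128.68470764160156), (21.272226333618164, 20.967111587524414), 75.77278137207031)
 foot z 0.0784 ((612.0534057617188, -129.1183319091797), 26.989728927612305) 499
 rim z [0.1245 0.1267] ((531.6414794921875, 169.37060546875), 45.00030517578125) 475
 plate top z 0.1133 1464 ((527.5469360351562, 175.3994903564453), 44.212650299072266)
  tab 18 [0.5838 0.1867 0.1181]
  tab 6 [0.5697 0.1805 0.111 ]
  tab 16 [0.5197 0.1153 0.118 ]
  tab 20 [0.4905 0.2061 0.118 ]
 cork 0.0648 ((627.19873046875, -118.99838256835938), 67.29473114013672) 964
side handle zmax [0.0082 0.1365 0.1748 0.1761] 583
 topface ctr [ 0.6137 -0.1262  0.1736] [ 0.6124 -0.1245  0.1737] rect ((613.206787109375, -127.51280212402344), (21.566308975219727, 20.87840461730957), 77.58524322509766)
 foot z 0.0786 ((636.6309204101562, -178.2083740234375), 84.5481185913086) 424
 rim z [0.1244 0.1264] ((533.2066040039062, 169.32582092285156), 46.32884979248047) 618
 plate top z 0.1142 979 ((535.1267700195312, 176.0670623779297), 49.637245178222656)
  tab 10 [0.5214 0.1156 0.1192]
  tab 42 [0.585  0.1891 0.1116]
  tab 115 [0.4925 0.2073 0.1072]
 cork 0.0657 ((600.8460083007812, -164.18386840820312), 76.57349395751953) 400
```

>>> servo_tool(
  plan=[
    [100,0.035,-0.0167,-0.002,0,0,0],
    [100,0.035,-0.0167,-0.002,0,0,0],
    [100,0.035,-0.0167,-0.002,0,0,0],
    [100,0.035,-0.0167,-0.002,0,0,0],
    [100,0.035,-0.0167,-0.002,0,0,0],
    [100,0.035,-0.0167,-0.002,0,0,0],
    [100,0.035,-0.0167,-0.002,0,0,0],
    [100,0.035,-0.0167,-0.002,0,0,0],
  ],
)

```text
time_s: 1.1
ee_pos: [0.3797, -0.328, 0.2213]
eef_rot: [-3.141, 0.0, 0.264]
force: [-0.2, 0.8, -0.8]
grip_width: 0.094
grip_force: 0.0
```

>>> servo_tool(
  plan=[
    [100,0.035,-0.0167,-0.002,0,0,0],
    [100,0.035,-0.0167,-0.002,0,0,0],
    [100,0.035,-0.0167,-0.002,0,0,0],
    [100,0.035,-0.0167,-0.002,0,0,0],
    [100,0.035,-0.0167,-0.002,0,0,0],
    [100,0.035,-0.0167,-0.002,0,0,0],
    [100,0.035,-0.0167,-0.002,0,0,0],
    [100,0.035,-0.0167,-0.002,0,0,0],
  ],
)

```text
time_s: 2.1
ee_pos: [0.6151, -0.126, 0.2371]
eef_rot: [-3.141, 0.001, 0.264]
force: [0.0, -0.8, 0.8]
grip_width: 0.0942
grip_force: 0.0
```

>>> servo_tool(
  plan=[
    [100,0,0,0,0,0,-0.153],
    [100,0,0,0,0,0,-0.153],
    [100,0,0,0,0,0,-0.153],
    [100,0,0,0,0,0,-0.153],
    [100,0,0,0,0,0,-0.153],
    [100,0,0,0,0,0,-0.153],
    [100,0,0,0,0,0,-0.153],
    [100,0,0,0,0,0,0],
  ],
)

```text
time_s: 3.1
ee_pos: [0.6143, -0.127, 0.2371]
eef_rot: [-3.141, 0.0, 1.334]
force: [-0.9, 0.3, 0.4]
grip_width: 0.0939
grip_force: 0.0
```

>>> servo_tool(
  plan=[
    [100,-0.002,-0.0016,0.014,0,0,0],
    [100,0,0,0.014,0,0,0],
    [100,0,0,0.014,0,0,0],
    [100,0,0,0.014,0,0,0],
    [100,0,0,0.014,0,0,0],
    [100,0,0,0.014,0,0,0],
    [100,0,0,0.014,0,0,0],
    [100,0,0,0.014,0,0,0],
  ],
)

```text
time_s: 4.1
ee_pos: [0.6123, -0.1286, 0.1245]
eef_rot: [3.142, 0.0, 1.335]
force: [0.4, 0.1, 0.7]
grip_width: 0.0937
grip_force: 0.0
```

>>> servo_tool(
  plan=[
    [40,0,0,0,0,0,0],
    [40,0,0,0,0,0,0],
    [40,0,0,0,0,0,0],
    [40,0,0,0,0,0,0],
    [0,0,0,0,0,0,0],
    [0,0,0,0,0,0,0],
    [0,0,0,0,0,0,0],
    [0,0,0,0,0,0,0],
  ],
  force=20,
)

```text
time_s: 5.1
ee_pos: [0.6123, -0.1285, 0.1253]
eef_rot: [-3.141, -0.0, 1.335]
force: [0.6, -0.7, 0.8]
grip_width: 0.0222
grip_force: 20.0
```

>>> servo_tool(
  plan=[
    [0,0,0,0,0,0,0],
    [0,0,0,0,0,0,0],
    [0,0,0,0,0,0,0],
    [0,0,0,0,0,0,0],
    [0,0,0,0,0,0,0],
    [0,0,0,0,0,0,0],
    [0,0,0,0,0,0,0],
    [0,0,0,0,0,0,0],
  ],
  force=58,
)

```text
time_s: 6.1
ee_pos: [0.6123, -0.1285, 0.1254]
eef_rot: [-3.141, -0.0, 1.335]
force: [-0.6, -0.9, -1.8]
grip_width: 0.0214
grip_force: 58.0
```

>>> servo_tool(
  plan=[
    [0,0,0,-0.004,0,0,0],
    [0,0,0,-0.012,0,0,0],
    [0,0,0,-0.014,0,0,0],
    [0,0,0,-0.014,0,0,0],
    [0,0,0,-0.014,0,0,0],
    [0,0,0,-0.014,0,0,0],
    [0,0,0,-0.012,0,0,0],
    [0,0,0,-0.006,0,0,0],
  ],
)

```text
time_s: 7.1
ee_pos: [0.6125, -0.1286, 0.2163]
eef_rot: [3.141, 0.0, 1.335]
force: [-1.0, 0.3, -2.1]
grip_width: 0.022
grip_force: 58.0
```

Run:
```python
from h import *
c=grab('side'); t=grab('top')
im=np.hstack([cv2.resize(c['pixels'][100:260,230:390],(400,400)),cv2.resize(t['pixels'][130:290,330:490],(400,400))])
cv2.imwrite('pics/lift.png',im[:,:,::-1])
print({k:np.round(v,4) for k,v in ctrl.get_obs().items() if k in('force','ee_pos','moment')})
# mat centre from top, cork colour, ray at z=.066
hsv=cv2.cvtColor(t['pixels'],cv2.COLOR_RGB2HSV)
P=pts(t); m=(P[:,:,2]>.063)&(P[:,:,2]<.069)
r=np.zeros_like(m); r[180:250,370:445]=1; q=P[m&r]; q=q[np.hypot(q[:,0]-.612,q[:,1]+.128)<.06]
print(len(q),cv2.minEnclosingCircle(q[:,:2].astype(np.float32)*1000))
```

```text
{'ee_pos': array([ 0.6125, -0.1286,  0.216 ]), 'force': array([ 0.9748, -0.7511, -2.6074]), 'moment': array([-0.0731, -0.0785,  0.0152])}
179 ((616.6602172851562, -104.5341796875), 32.85532760620117)
```

View pics/lift.png

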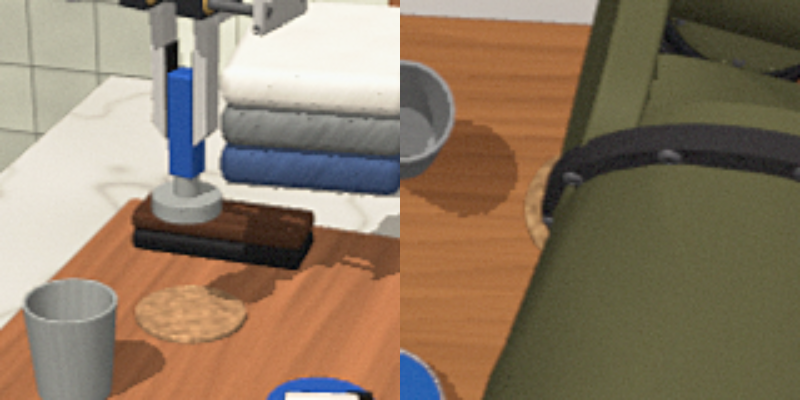

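The side view (left half) shows the press held upright, its foot at about (187,200) and clear of the mat, which is at (190,313). The arm hides it from above. I'll carry it over the pot next and check there before pressing.

>>> servo_tool(
  plan=[
    [0,0.015,-0.008,0,0,0,0],
    [0,0.035,-0.019,0,0,0,0],
    [0,0.043,-0.024,0,0,0,0],
    [0,0.043,-0.0235,0,0,0,0],
    [0,0.043,-0.0235,0,0,0,0],
    [0,0.043,-0.0235,0,0,0,0],
    [0,0.034,-0.0185,0,0,0,0],
    [0,0.015,-0.0077,0,0,0,0],
  ],
)

```text
time_s: 8.2
ee_pos: [0.5308, 0.1717, 0.2151]
eef_rot: [-3.141, 0.0, 1.337]
force: [-0.1, -0.3, -2.7]
grip_width: 0.0216
grip_force: 58.0
```

>>> servo_tool(
  plan=[
    [0,0,0,0,0,0,0],
    [0,0,0,0,0,0,0],
    [0,0,0,0.003,0,0,0],
    [0,0,0,0.003,0,0,0],
    [0,0,0,0.003,0,0,0],
    [0,0,0,0.003,0,0,0],
    [0,0,0,0,0,0,0],
    [0,0,0,0,0,0,0],
  ],
)

```text
time_s: 9.2
ee_pos: [0.5321, 0.1695, 0.2035]
eef_rot: [3.141, -0.0, 1.335]
force: [-0.4, -0.5, -2.2]
grip_width: 0.0216
grip_force: 58.0
```

Run:
```python
from h import *
c=grab('side'); t=grab('top')
im=np.hstack([cv2.resize(c['pixels'][190:350,215:375],(400,400)),cv2.resize(t['pixels'][170:330,150:310],(400,400))])
cv2.imwrite('pics/over.png',im[:,:,::-1])
o=ctrl.get_obs(); print({k:np.round(v,4) for k,v in o.items() if k in('force','ee_pos','moment')})
P=pts(c); e=o['ee_pos']
R=np.hypot(P[:,:,0]-e[0],P[:,:,1]-e[1])
for a,b,n in((-.049,-.040,'foot side/top'),(-.058,-.049,'foot side')):
    m=(R<.04)&(P[:,:,2]>e[2]+a)&(P[:,:,2]<e[2]+b); q=P[m]; print(n,len(q),cv2.minEnclosingCircle(q[:,:2].astype(np.float32)*1000),q.min(0).round(4),q.max(0).round(4))
g=(P[:,:,2]>.120)&(P[:,:,2]<.130)&(R<.06);q=P[g]; print('rim',cv2.minEnclosingCircle(q[:,:2].astype(np.float32)*1000),len(q))
# mat from side
hsv=cv2.cvtColor(c['pixels'],cv2.COLOR_RGB2HSV)
m=(P[:,:,2]>.0635)&(P[:,:,2]<.069)&(np.hypot(P[:,:,0]-.612,P[:,:,1]+.128)<.06)
k,l,st,ce=cv2.connectedComponentsWithStats(m.astype(np.uint8)); i=1+np.argmax(st[1:,4]); q=P[l==i]
print('mat',len(q),q.mean(0).round(4),cv2.minEnclosingCircle(q[:,:2].astype(np.float32)*1000),cv2.minEnclosingCircle(P[m][:,:2].astype(np.float32)*1000))
```

```text
{'ee_pos': array([0.5321, 0.1695, 0.2036]), 'force': array([ 1.1515,  0.139 , -2.5176]), 'moment': array([-0.0989, -0.0307, -0.0602])}
foot side/top 546 ((532.7109375, 169.52728271484375), 27.662805557250977) [0.506  0.1436 0.1546] [0.5598 0.1964 0.1633]
foot side 196 ((532.207275390625, 171.9624786376953), 26.42716407775879) [0.5062 0.1631 0.1456] [0.5573 0.1979 0.1545]
rim ((534.39892578125, 177.30706787109375), 52.83543014526367) 471
mat 244 [ 0.5872 -0.14    0.0657] ((595.806884765625, -138.52560424804688), 41.358062744140625) ((595.806884765625, -138.52560424804688), 41.358062744140625)
```

View pics/over.png

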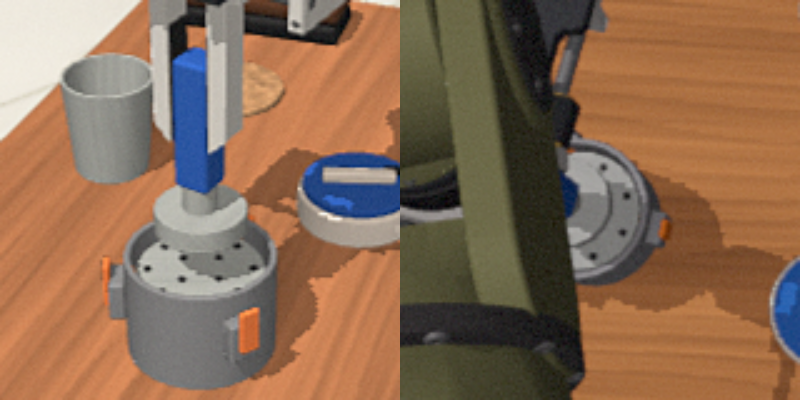

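The side view (left) shows the foot at (201,215), centred over the plate between the catches at (110,280) and (248,330). Measured foot centre is (532.5,169.6) mm and pot centre about (532.2,169.4), so they are aligned. I'm going down now.

>>> servo_tool(
  plan=[
    [0,0,0,0.004,0,0,0],
    [0,0,0,0.004,0,0,0],
    [0,0,0,0.004,0,0,0],
    [0,0,0,0.004,0,0,0],
    [0,0,0,0.004,0,0,0],
    [0,0,0,0.003,0,0,0],
    [0,0,0,0.002,0,0,0],
    [0,0,0,0.001,0,0,0],
  ],
)

```text
time_s: 10.3
ee_pos: [0.5321, 0.1695, 0.1774]
eef_rot: [3.142, 0.0, 1.335]
force: [-0.1, -0.6, -1.9]
grip_width: 0.0217
grip_force: 58.0
```

>>> servo_tool(
  plan=[
    [0,0,0,0.0006,0,0,0],
    [0,0,0,0.0006,0,0,0],
    [0,0,0,0.0006,0,0,0],
    [0,0,0,0.0006,0,0,0],
    [0,0,0,0.0006,0,0,0],
    [0,0,0,0,0,0,0],
    [0,0,0,0,0,0,0],
    [0,0,0,0,0,0,0],
  ],
)

```text
time_s: 11.3
ee_pos: [0.5321, 0.1695, 0.1745]
eef_rot: [3.142, -0.0, 1.335]
force: [-0.5, -0.1, -1.3]
grip_width: 0.0218
grip_force: 58.0
```

>>> servo_tool(
  plan=[
    [0,0,0,0.0006,0,0,0],
    [0,0,0,0.0006,0,0,0],
    [0,0,0,0.0006,0,0,0],
    [0,0,0,0.0006,0,0,0],
    [0,0,0,0.0006,0,0,0],
    [0,0,0,0,0,0,0],
    [0,0,0,0,0,0,0],
    [0,0,0,0,0,0,0],
  ],
)

```text
time_s: 12.3
ee_pos: [0.5321, 0.1695, 0.1715]
eef_rot: [3.142, -0.0, 1.335]
force: [-0.4, -0.7, 1.6]
grip_width: 0.0215
grip_force: 58.0
```

>>> servo_tool(
  plan=[
    [0,0,0,0.0012,0,0,0],
    [0,0,0,0.0012,0,0,0],
    [0,0,0,0.0012,0,0,0],
    [0,0,0,0.0012,0,0,0],
    [0,0,0,0.0012,0,0,0],
    [0,0,0,0.0012,0,0,0],
    [0,0,0,0,0,0,0],
    [0,0,0,0,0,0,0],
  ],
)

```text
time_s: 13.3
ee_pos: [0.5321, 0.1695, 0.1642]
eef_rot: [3.142, -0.0, 1.335]
force: [-0.5, -0.4, 1.4]
grip_width: 0.0214
grip_force: 58.0
```

>>> servo_tool(
  plan=[
    [0,0,0,0.0012,0,0,0],
    [0,0,0,0.0012,0,0,0],
    [0,0,0,0.0012,0,0,0],
    [0,0,0,0.0012,0,0,0],
    [0,0,0,0.0012,0,0,0],
    [0,0,0,0.0012,0,0,0],
    [0,0,0,0,0,0,0],
    [0,0,0,0,0,0,0],
  ],
)

```text
time_s: 14.3
ee_pos: [0.5321, 0.1695, 0.1569]
eef_rot: [-3.142, 0.0, 1.335]
force: [1.8, -0.3, 1.7]
grip_width: 0.0221
grip_force: 58.0
```

```bash
cat > chk.py <<'E'
from h import *
import sys
c=grab('side'); P=pts(c); o=ctrl.get_obs(); e=o['ee_pos']
H,S,V=cv2.split(cv2.cvtColor(c['pixels'],cv2.COLOR_RGB2HSV))
R=np.hypot(P[:,:,0]-e[0],P[:,:,1]-e[1])
b=(H>100)&(H<130)&(S>120)&(R<.03); q=P[b]
print('handle',np.percentile(q[:,2],[2,50,97]).round(4)-e[2].round(4),len(q))
m=(R<.031)&(S<60)&(P[:,:,2]<e[2]-.03)&(P[:,:,2]>.09); q=P[m]; print('foot',len(q),np.percentile(q[:,2],[2,10,50,80,97]).round(4)-e[2].round(4))
m=(np.hypot(P[:,:,0]-.532,P[:,:,1]-.1694)<.037)&(R>.0275)&(P[:,:,2]<.122)&(V>110)&(S<60); q=P[m]; print('plate',len(q),np.percentile(q[:,2],[5,50,95]).round(4))
F=[]
for i in range(4):
    ctrl.camera('side'); F.append(ctrl.get_obs()['force'])
print(np.mean(F,0).round(2),np.array(F)[:,2].round(2),o['moment'].round(3),e.round(4))
if len(sys.argv)>1:
    cv2.imwrite(sys.argv[1],cv2.resize(c['pixels'][190:350,215:375],(560,560))[:,:,::-1])
E
python3 chk.py pics/p1.png
```

```text
handle [-0.0256  0.0135  0.051 ] 753
foot 517 [-0.0481 -0.0466 -0.0453 -0.0438 -0.033 ]
plate 40 [0.0959 0.0973 0.1105]
[ 1.3  -0.29  1.41] [0.84 1.9  1.65 1.26] [-0.095 -0.374 -0.043] [0.5321 0.1695 0.1569]
```

View pics/p1.png

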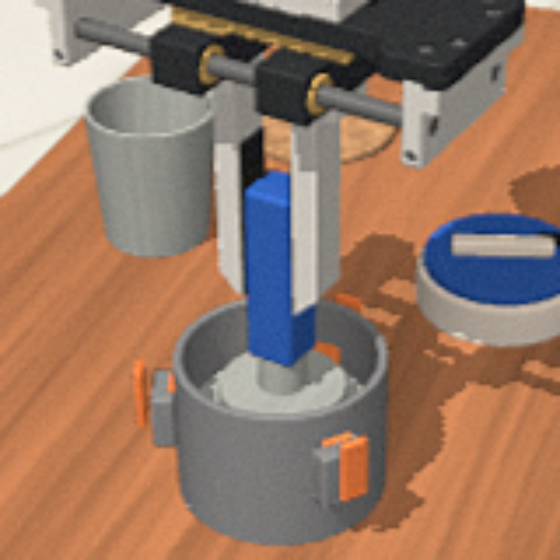

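The crop shows the press upright with its foot at (285,385), sitting flat in the pot. It hasn't slipped in the grip, and the plate is about 17 mm down. I'll keep going in small steps.

>>> servo_tool(
  plan=[
    [0,0,0,0.0005,0,0,0],
    [0,0,0,0.0005,0,0,0],
    [0,0,0,0.0005,0,0,0],
    [0,0,0,0.0005,0,0,0],
    [0,0,0,0.0,0,0,0],
    [0,0,0,0.0,0,0,0],
    [0,0,0,0,0,0,0],
    [0,0,0,0,0,0,0],
  ],
)

```text
time_s: 15.55
ee_pos: [0.5321, 0.1694, 0.1551]
eef_rot: [3.142, 0.0, 1.335]
force: [0.8, -0.1, 3.6]
grip_width: 0.0216
grip_force: 58.0
```

```bash
python3 chk.py
```

```text
handle [-0.0259  0.0138  0.0509] 757
foot 476 [-0.0476 -0.0466 -0.0454 -0.0431 -0.0326]
plate 27 [0.0945 0.0957 0.1089]
[ 1.03 -0.17  3.39] [3.65 3.73 2.89 3.29] [-0.042 -0.382  0.004] [0.5321 0.1695 0.1551]
```

>>> servo_tool(
  plan=[
    [0,0,0,0.0004,0,0,0],
    [0,0,0,0.0004,0,0,0],
    [0,0,0,0.0004,0,0,0],
    [0,0,0,0,0,0,0],
    [0,0,0,0.0,0,0,0],
    [0,0,0,0.0,0,0,0],
    [0,0,0,0,0,0,0],
    [0,0,0,0,0,0,0],
  ],
)

```text
time_s: 16.8
ee_pos: [0.5321, 0.1694, 0.1539]
eef_rot: [3.142, -0.0, 1.335]
force: [0.8, -0.3, 3.5]
grip_width: 0.0216
grip_force: 58.0
```

>>> servo_tool(
  plan=[
    [0,0,0,0.0004,0,0,0],
    [0,0,0,0.0003,0,0,0],
    [0,0,0,0.0003,0,0,0],
    [0,0,0,0,0,0,0],
    [0,0,0,0.0,0,0,0],
    [0,0,0,0.0,0,0,0],
    [0,0,0,0,0,0,0],
    [0,0,0,0,0,0,0],
  ],
)

```text
time_s: 17.8
ee_pos: [0.5321, 0.1695, 0.1529]
eef_rot: [3.142, -0.0, 1.335]
force: [1.8, -0.6, 4.2]
grip_width: 0.0217
grip_force: 58.0
```

>>> servo_tool(
  plan=[
    [0,0,0,0.0004,0,0,0],
    [0,0,0,0.0003,0,0,0],
    [0,0,0,0.0003,0,0,0],
    [0,0,0,0,0,0,0],
    [0,0,0,0.0,0,0,0],
    [0,0,0,0.0,0,0,0],
    [0,0,0,0,0,0,0],
    [0,0,0,0,0,0,0],
  ],
)

```text
time_s: 18.8
ee_pos: [0.5321, 0.1695, 0.1519]
eef_rot: [3.142, -0.0, 1.335]
force: [1.6, 0.1, 4.4]
grip_width: 0.0215
grip_force: 58.0
```

>>> servo_tool(
  plan=[
    [0,0,0,0.0004,0,0,0],
    [0,0,0,0.0003,0,0,0],
    [0,0,0,0.0003,0,0,0],
    [0,0,0,0,0,0,0],
    [0,0,0,0.0,0,0,0],
    [0,0,0,0.0,0,0,0],
    [0,0,0,0,0,0,0],
    [0,0,0,0,0,0,0],
  ],
)

```text
time_s: 19.8
ee_pos: [0.5321, 0.1695, 0.1508]
eef_rot: [-3.142, -0.0, 1.335]
force: [1.6, 0.5, 5.1]
grip_width: 0.0217
grip_force: 58.0
```

>>> servo_tool(
  plan=[
    [0,0,0,0.0004,0,0,0],
    [0,0,0,0.0003,0,0,0],
    [0,0,0,0.0003,0,0,0],
    [0,0,0,0,0,0,0],
    [0,0,0,0.0,0,0,0],
    [0,0,0,0.0,0,0,0],
    [0,0,0,0,0,0,0],
    [0,0,0,0,0,0,0],
  ],
)

```text
time_s: 20.8
ee_pos: [0.5321, 0.1695, 0.1499]
eef_rot: [3.142, -0.0, 1.335]
force: [1.5, 0.2, 4.9]
grip_width: 0.0216
grip_force: 58.0
```

>>> servo_tool(
  plan=[
    [0,0,0,0.0004,0,0,0],
    [0,0,0,0.0003,0,0,0],
    [0,0,0,0.0003,0,0,0],
    [0,0,0,0,0,0,0],
    [0,0,0,0.0,0,0,0],
    [0,0,0,0.0,0,0,0],
    [0,0,0,0,0,0,0],
    [0,0,0,0,0,0,0],
  ],
)

```text
time_s: 21.8
ee_pos: [0.5321, 0.1695, 0.1491]
eef_rot: [3.141, -0.0, 1.335]
force: [0.4, -0.8, 6.8]
grip_width: 0.0217
grip_force: 58.0
```

>>> servo_tool(
  plan=[
    [0,0,0,0.0003,0,0,0],
    [0,0,0,0.0003,0,0,0],
    [0,0,0,0,0,0,0],
    [0,0,0,0,0,0,0],
    [0,0,0,0.0,0,0,0],
    [0,0,0,0.0,0,0,0],
    [0,0,0,0,0,0,0],
    [0,0,0,0,0,0,0],
  ],
)

```text
time_s: 22.8
ee_pos: [0.5321, 0.1695, 0.1488]
eef_rot: [3.141, -0.0, 1.335]
force: [0.4, -1.0, 9.4]
grip_width: 0.0218
grip_force: 58.0
```

```bash
python3 chk.py
```

```text
handle [-0.0262  0.0129  0.0508] 739
foot 350 [-0.0473 -0.0465 -0.0451 -0.0399 -0.0317]
plate 10 [0.0882 0.0895 0.1029]
[-0.64 -0.94  9.6 ] [10.08  8.8  10.18  9.32] [-0.224  0.041  0.002] [0.5322 0.1695 0.1488]
```

>>> servo_tool(
  plan=[
    [0,0,0,0.0004,0,0,0],
    [0,0,0,0.0004,0,0,0],
    [0,0,0,0,0,0,0],
    [0,0,0,0,0,0,0],
    [0,0,0,0.0,0,0,0],
    [0,0,0,0.0,0,0,0],
    [0,0,0,0,0,0,0],
    [0,0,0,0,0,0,0],
  ],
)

```text
time_s: 24.05
ee_pos: [0.5321, 0.1695, 0.1484]
eef_rot: [3.141, -0.0, 1.335]
force: [-1.5, -0.5, 13.5]
grip_width: 0.0217
grip_force: 58.0
```

>>> servo_tool(
  plan=[
    [0,0,0,0.0003,0,0,0],
    [0,0,0,0.0003,0,0,0],
    [0,0,0,0,0,0,0],
    [0,0,0,0,0,0,0],
    [0,0,0,0.0,0,0,0],
    [0,0,0,0.0,0,0,0],
    [0,0,0,0,0,0,0],
    [0,0,0,0,0,0,0],
  ],
)

```text
time_s: 25.05
ee_pos: [0.5322, 0.1695, 0.1481]
eef_rot: [3.141, -0.0, 1.335]
force: [-4.0, -1.6, 16.9]
grip_width: 0.0215
grip_force: 58.0
```

```bash
python3 chk.py
```

```text
handle [-0.0256  0.014   0.0507] 741
foot 331 [-0.0473 -0.0463 -0.0451 -0.04   -0.032 ]
plate 6 [0.0882 0.0888 0.0898]
[-3.35 -0.89 16.78] [16.78 16.94 17.8  15.6 ] [-0.427  0.85   0.032] [0.5322 0.1695 0.1481]
```

Net push is about 19 N with the press still firm and level on the stops, so I'm lifting off.

>>> servo_tool(
  plan=[
    [0,0,0,-0.001,0,0,0],
    [0,0,0,-0.001,0,0,0],
    [0,0,0,-0.001,0,0,0],
    [0,0,0,-0.0015,0,0,0],
    [0,0,0,-0.002,0,0,0],
    [0,0,0,-0.003,0,0,0],
    [0,0,0,-0.004,0,0,0],
    [0,0,0,-0.005,0,0,0],
  ],
)

```text
time_s: 26.3
ee_pos: [0.5316, 0.1694, 0.1651]
eef_rot: [-3.14, 0.001, 1.335]
force: [-0.1, 0.2, -2.7]
grip_width: 0.0218
grip_force: 58.0
```

>>> servo_tool(
  plan=[
    [0,0,0,-0.006,0,0,0],
    [0,0,0,-0.008,0,0,0],
    [0,0,0,-0.009,0,0,0],
    [0,0,0,-0.009,0,0,0],
    [0,0,0,-0.009,0,0,0],
    [0,0,0,-0.006,0,0,0],
    [0,0,0,-0.003,0,0,0],
    [0,0,0,0,0,0,0],
  ],
)

```text
time_s: 27.3
ee_pos: [0.5321, 0.1695, 0.2154]
eef_rot: [-3.142, 0.0, 1.335]
force: [0.0, 0.0, -1.4]
grip_width: 0.0216
grip_force: 58.0
```

Run:
```python
from h import *
c=grab('side'); t=grab('top'); o=ctrl.get_obs(); print(o['ee_pos'].round(4),o['force'].round(1))
for n,d in(('side',c),('top',t)):
    P=pts(d); m=(np.hypot(P[:,:,0]-.532,P[:,:,1]-.1694)<.032)&(P[:,:,2]<.118); q=P[m]
    if len(q)>20:
        A=np.c_[q[:,:2]-[.532,.1694],np.ones(len(q))]; s=np.linalg.lstsq(A,q[:,2],rcond=None)[0]; print(n,len(q),'plate z slope',s.round(4),np.percentile(q[:,2],[5,50,95]).round(4))
im=np.hstack([cv2.resize(c['pixels'][190:350,215:375],(400,400)),cv2.resize(t['pixels'][170:330,150:310],(400,400))])
cv2.imwrite('pics/after.png',im[:,:,::-1])
```

```text
[0.532  0.1694 0.215 ] [-0.4 -0.5 -2. ]
side 376 plate z slope [-0.0063  0.0019  0.0959] [0.0945 0.0958 0.0972]
top 445 plate z slope [-0.0008 -0.0076  0.0949] [0.0927 0.095  0.097 ]
```

View pics/after.png

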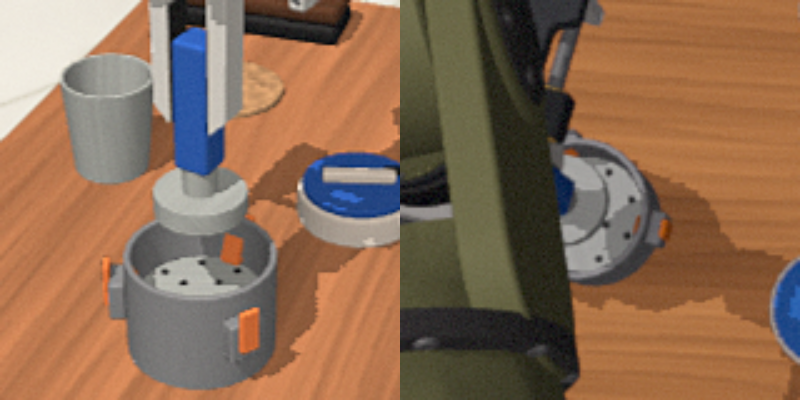

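The side view (left) shows the plate seated below the catches, with the nose at (232,248) above it. Its top is at z≈95.5 mm and level, where 96 mm was expected. I'll take the press back to the mat.

>>> servo_tool(
  plan=[
    [0,-0.015,0.0077,0,0,0,0],
    [0,-0.034,0.0185,0,0,0,0],
    [0,-0.043,0.0235,0,0,0,0],
    [0,-0.043,0.0235,0,0,0,0],
    [0,-0.043,0.0235,0,0,0,0],
    [0,-0.043,0.024,0,0,0,0],
    [0,-0.035,0.019,0,0,0,0],
    [0,-0.015,0.008,0,0,0,0],
  ],
)

```text
time_s: 28.4
ee_pos: [0.6121, -0.1314, 0.2148]
eef_rot: [-3.141, 0.0, 1.332]
force: [-0.5, 0.3, -2.7]
grip_width: 0.0222
grip_force: 58.0
```

>>> servo_tool(
  plan=[
    [0,0,0,0,0,0,0],
    [0,0,0,0.01,0,0,0],
    [0,0,0,0.014,0,0,0],
    [0,0,0,0.014,0,0,0],
    [0,0,0,0.014,0,0,0],
    [0,0,0,0.014,0,0,0],
    [0,0,0,0.012,0,0,0],
    [0,0,0,0.006,0,0,0],
  ],
)

```text
time_s: 29.4
ee_pos: [0.6122, -0.1286, 0.1304]
eef_rot: [-3.141, -0.0, 1.335]
force: [0.3, 0.3, -1.5]
grip_width: 0.0218
grip_force: 58.0
```

>>> servo_tool(
  plan=[
    [0,0,0,0.0007,0,0,0],
    [0,0,0,0.0007,0,0,0],
    [0,0,0,0.0007,0,0,0],
    [0,0,0,0.0007,0,0,0],
    [0,0,0,0.0007,0,0,0],
    [0,0,0,0.0007,0,0,0],
    [0,0,0,0,0,0,0],
    [0,0,0,0,0,0,0],
  ],
)

```text
time_s: 30.4
ee_pos: [0.6124, -0.1286, 0.1272]
eef_rot: [3.142, 0.0, 1.335]
force: [0.5, -0.4, -1.6]
grip_width: 0.0216
grip_force: 58.0
```

>>> servo_tool(
  plan=[
    [0,0,0,0.0004,0,0,0],
    [0,0,0,0.0004,0,0,0],
    [0,0,0,0.0004,0,0,0],
    [0,0,0,0.0004,0,0,0],
    [0,0,0,0,0,0,0],
    [0,0,0,0,0,0,0],
    [0,0,0,0,0,0,0],
    [0,0,0,0,0,0,0],
  ],
)

```text
time_s: 31.4
ee_pos: [0.6123, -0.1286, 0.1256]
eef_rot: [3.142, -0.0, 1.335]
force: [0.3, 0.1, -1.5]
grip_width: 0.0211
grip_force: 58.0
```

>>> servo_tool(
  plan=[
    [0,0,0,0.0004,0,0,0],
    [0,0,0,0.0004,0,0,0],
    [0,0,0,0,0,0,0],
    [0,0,0,0,0,0,0],
    [0,0,0,0,0,0,0],
    [0,0,0,0,0,0,0],
    [0,0,0,0,0,0,0],
    [0,0,0,0,0,0,0],
  ],
)

```text
time_s: 32.4
ee_pos: [0.6124, -0.1286, 0.1253]
eef_rot: [3.141, 0.0, 1.335]
force: [-4.2, 1.1, 5.2]
grip_width: 0.0215
grip_force: 58.0
```

Contact. I'm easing off slightly, then opening and going straight up.

>>> servo_tool(
  plan=[
    [0,0,0,-0.0004,0,0,0],
    [0,0,0,0,0,0,0],
    [28,0,0,0,0,0,0],
    [30,0,0,0,0,0,0],
    [60,0,0,0,0,0,0],
    [100,0,0,0,0,0,0],
    [100,0,0,0,0,0,0],
    [100,0,0,0,0,0,0],
  ],
)

```text
time_s: 33.4
ee_pos: [0.6124, -0.1286, 0.1252]
eef_rot: [3.142, -0.0, 1.335]
force: [-0.0, 0.9, 0.2]
grip_width: 0.0648
grip_force: 0.0
```

>>> servo_tool(
  plan=[
    [100,0,0,-0.005,0,0,0],
    [100,0,0,-0.012,0,0,0],
    [100,0,0,-0.018,0,0,0],
    [100,0,0,-0.018,0,0,0],
    [100,0,0,-0.018,0,0,0],
    [100,0,0,-0.018,0,0,0],
    [100,0,0,-0.012,0,0,0],
    [100,0,0,-0.005,0,0,0],
  ],
)

```text
time_s: 34.4
ee_pos: [0.6124, -0.1286, 0.2319]
eef_rot: [3.141, -0.0, 1.335]
force: [0.7, -0.3, -0.4]
grip_width: 0.0941
grip_force: 0.0
```

>>> servo_tool(
  plan=[
    [100,-0.01,-0.02,-0.005,0,0,0],
    [100,-0.01,-0.02,-0.005,0,0,0],
    [100,-0.01,-0.02,-0.005,0,0,0],
    [100,-0.01,-0.02,-0.005,0,0,0],
    [100,-0.01,-0.02,-0.005,0,0,0],
    [100,-0.01,-0.02,-0.005,0,0,0],
    [100,-0.01,-0.02,0,0,0,0],
    [100,0,0,0,0,0,0],
  ],
)

```text
time_s: 35.4
ee_pos: [0.4592, -0.1641, 0.2613]
eef_rot: [3.142, 0.0, 1.334]
force: [-0.3, -0.2, 0.1]
grip_width: 0.094
grip_force: 0.0
```

```bash
python3 - <<'E'
from h import *
c=grab('side'); t=grab('top'); o=ctrl.get_obs(); print(o['ee_pos'].round(4),o['force'].round(1),o['time_s'])
cv2.imwrite('pics/end.png',np.hstack([cv2.resize(c['pixels'][150:390,170:410],(400,400)),cv2.resize(t['pixels'][110:350,120:520],(400,240+160))])[:,:,::-1])
P=pts(t); m=(np.hypot(P[:,:,0]-.532,P[:,:,1]-.1694)<.032)&(P[:,:,2]<.118);q=P[m]
A=np.c_[q[:,:2]-[.532,.1694],np.ones(len(q))]; print(len(q),np.linalg.lstsq(A,q[:,2],rcond=None)[0].round(4))
E
python3 m.py | grep -E 'handle|topface|foot'
```

```text
[ 0.4603 -0.1639  0.2611] [-0.2 -0.1 -0.2] 35.5
1188 [-0.0001  0.0023  0.095 ]
top handle zmax [0.1013 0.1708 0.1757 0.1767] 385
 topface ctr [ 0.6102 -0.1273  0.1737] [ 0.6097 -0.1274  0.1741] rect ((610.0838623046875, -127.54872131347656), (21.381593704223633, 20.65888214111328), 74.93960571289062)
 foot z 0.0784 ((610.77734375, -127.69305419921875), 27.09808349609375) 491
side handle zmax [0.0072 0.137  0.1748 0.1761] 586
 topface ctr [ 0.6119 -0.1262  0.1731] [ 0.6111 -0.1237  0.1738] rect ((612.14208984375, -125.48796081542969), (21.35429573059082, 20.176179885864258), 80.46247100830078)
 foot z 0.0786 ((637.6820068359375, -179.80128479003906), 85.02091979980469) 412
```

View pics/end.png

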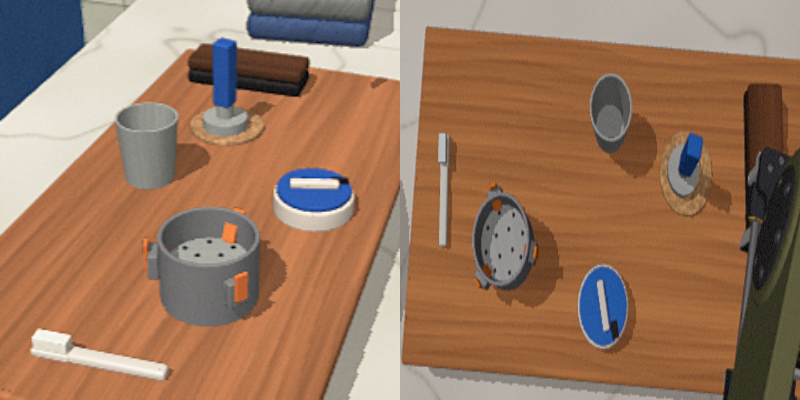

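The final views show the press upright on its mat at (225,120), the plate level under all three noses at (210,250), and the other things where they were. I'm handing in.

```bash
python3 -c "
from station import ctrl
print(ctrl.hand_in())"
```

```text
the job is handed in; nothing more can be done
None
```

The job is handed in at about 35.5 s: the plate was pressed down with about 19 N until it bottomed out and now lies level under all three catches, the press stands upright on its cork mat, and nothing else looks moved.

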